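Break loose the left-hand disc nut on the bench sharpener

TASK

The abrasive disc of the bench sharpener has to come off, and its nut has a left-hand thread. Take the larger of the two box keys out of the wooden block, fit it fully down over the nut without leaning on it, and loosen the nut by a quarter turn clockwise, working the nut only with the key and never tightening it. Then stand the key back upright in the pocket it came from, let go, and leave the smaller key, the sanding block and the cup where they are.

Things in the scene. Friction and masses are not known exactly. Their poses are not given: they have to be found in the camera images.
- key_grip (a point): The larger box key, steel with a black flat handle, 94 mm tall, about 0.28 kg, upright in either pocket of the block. This point: centre of the handle, on the key's axis, 77 mm above its foot. z up the key, x along the handle. Handle: plate 60 mm long (x), 12 mm thick (y), 34 mm tall (z), free all round; pinch it across the 12 mm.
- small_key_grip (a point): The smaller box key, same shape, 74 mm tall, handle 42 mm long and 12 mm thick, socket 16 mm wide: it does not fit the nut and is to be left alone. This point is the centre of its handle, 57 mm above its foot.
- key_foot (a point): Centre of the larger key's open lower end, which starts on the pocket floor. The foot is a square tube, 33.6 mm wide outside (47.5 mm across corners), with a square socket 25.6 mm wide and 24 mm deep. The flats of the socket face the key's x and y axes.
- flange (a point): Centre of the top of the steel flange, 52 mm across, 126 mm above the bench, on which the nut sits. With the key fully seated its foot rests here (handle centre 77 mm above). If the corners are not lined up the key stops about 12 mm higher.
- block: Wooden block, fixed to the bench, 80 x 200 x 34 mm; origin at the centre of its underside, z up, the long side along y. Two round pockets, 53 mm wide and 22 mm deep (floor 12 mm above the bench), centred at y = -50 mm and y = +50 mm of the block; one holds each key.
- sharpener: Bench disc sharpener, fixed. Origin on the bench below the disc's upright spindle. Grey base 200 x 190 mm, 100 mm high, centred on the origin; a dark motor housing 95 mm high reaches 200 mm out along its x. On top a level disc 150 mm across, its face 118 mm above the bench. The spindle is locked. Its bearing is delicate: over 40 N between key and sharpener, in any direction, fails the job.
- nut_top (a point): Centre of the top of the steel nut, 142 mm above the bench: a square 24 mm wide, 12 mm high, topped by a round tapered crown 23 mm wide, 4 mm high; a 14 mm stud stands 5 mm above it. The square starts at any heading, NOT given by this point: it must be seen or felt. The key slips on only within about 4 degrees of a fit (one every 90 degrees), and then has about 4 degrees of play each way.
- nut (a joint): How far the nut has been turned on its thread, rad; grows CLOCKWISE seen from above, which loosens (left-hand thread). Starts at 0 (tight); negative is tightened further. It turns with about 0.15 N m of steady friction (which takes about 15 N at the corners), stays where it is left, and does not rise noticeably.
- sanding_block: Cork sanding block, 100 x 50 x 29 mm, loose; origin at its underside. Bystander.
- cup: Plastic cup, 84 mm wide, 110 mm tall, loose; origin at its underside. Bystander.

How it is judged (in metres and radians):
On the way, in this order (a step that is already met when the one before it is completed fails the run):
1. the key is fitted fully down over the nut (its foot within 5 mm of the flange, upright, on the nut's axis to 6 mm) (horizontal distance between key_grip and nut_top below 0.006 m and z of key_grip in the frame of nut_top below 0.066 m and angle between key_grip's own z axis and vertical below 0.1 rad), for 0.2 s.
2. with the key on the nut, the nut is turned clockwise by a quarter turn (at least 1.45 rad) (all of step 1 and value of joint nut above 1.45 rad), for 0.2 s.
At the end, for the whole second after the job is handed in: The nut stands at least 1.45 rad clockwise of its tight position, and the larger key stands upright (within 0.1 rad), at rest and released, on the floor of the pocket it came from, its handle centre within 12 mm of where it started (its heading does not matter) (value of joint nut above 1.45 rad and distance of key_grip from where it was at the start of the episode below 0.012 m and angle between key_grip's own z axis and vertical below 0.1 rad and linear speed of key below 0.02 m/s); the robot touches nothing.
It fails at once if the key loads the sharpener (nut, disc or housing) with more than 40 N (contact force between key and sharpener above 40 N).
It fails at once if the nut is tightened by more than 0.15 rad (value of joint nut below -0.15 rad).
It fails at once if the arm or fingers push on the sharpener or its nut directly (more than 5 N) (contact force between any of the fingers, the arm and sharpener above 5 N).
It fails at once if the smaller key is displaced by more than 20 mm, or the sanding block or cup by more than 30 mm (distance of small_key_grip from where it was at the start of the episode above 0.02 m or distance of any of sanding_block, cup from where it was at the start of the episode above 0.03 m).
It also fails if it takes over 72 s, if anything falls off the work surface, if the arm or the gripper's body presses on something with over 40 N, if the wrist force passes 120 N, or if a joint passes its speed limit or range.

ROBOT

A 6-joint arm with a two-finger parallel gripper is mounted at the origin on the work surface. World frame = base frame: x ahead of the robot, y to its left, z up, the work surface at z = 0. Lengths are in mm, angles in rad, forces in N, time in s.
With the tool pointing down it reaches from about 350 to 975 mm from the base axis. Payload 7.1 kg.
Tool frame: the origin (TCP) lies at the very end of the fingers, on their centre line; the grasp point (between the pads) lies 19 mm behind it; x points along the fingers, y is the direction in which the jaws open and shut, and the axes are right-handed (so a half turn about x gives the same grasp; the last joint's range is limited). The gripper opens to 88 mm and grips with 3 to 60 N. Pads are 20 mm wide; open, the fingers measure 115 mm over their backs; the gripper's body (75 mm by 178 mm) begins 61 mm behind the grasp point.
Start: joints at [1.13, 0.423, 1.63, -0, 1.089, -0.019], TCP at [255.845, 570.218, 195.575] pointing down, gripper open.
Joint ranges: [-3, 3], [-0.9, 2.11], [0.09, 2.58], [-1.31, 4.45], [0.11, 2.69], [-2.54, 2.54]. Speed limits (rad/s): [2.39, 2.39, 3.01, 3.14, 3.14, 3.14].

INTERFACE

Orientations are given as a rotation vector (axis times angle).
In Python, from workcell import ctrl gives the robot as it stands. The module is installed in compiled form; this text tells all that it offers.
- The arm moves only by the tool carry_out, never from a script. Its argument "commands" is a list of rows, each a list of 6 numbers: the shift along the tool's x, y, z in m, then the turn, a rotation vector about the tool's x, y, z in degrees. In form: [[tx, ty, tz, rx, ry, rz], ...]. A call has 1 to 8 rows; each row shifts and turns the pose as measured when the row begins, along the tool's axes as they then stand; what a row does not reach is not made up. A row lasts 1/8 s, in which the tool goes at most 62.5 mm and 10.7 degrees, less where a joint would pass 70% of its speed; a pose out of reach is approached as far as the arm can. A call with a gripper value outside its range is refused whole. "grip" is the closure, from 0 (fully open) to 1 (shut), set as the call begins (left out, the last holds). The fingers move at their own pace and stop on an object; the grip force is fixed at half the most. Time passes only in rows, so rows that do not move let the fingers close. It gives the time, the measured TCP pose, the force and the opening at its end, in the units of the state.
- ctrl.get_obs(): the state, without advancing time (a new reading comes with each control period).
- ctrl.get_image(name): name is "scene" or "top"; returns a dict with "pixels" (400x640x3 uint8, blue, green, red), "intrinsics" (3x3 intrinsics, pixels), "rvec" (rotation vector, rad) and "tvec" (3), from world to camera coordinates, as OpenCV has them. Camera axes: x right, y down, z forward; pixel columns grow to the right and rows downward; lengths in mm; the calibration is good to about 2 mm. A picture is of the moment at which its call begins. There is no depth.
- ctrl.close_job(): hands the job in, once; it reports no verdict.
The state is a dict: "t": time; "qpos": joint angles; "qvel": joint speeds; "joint_torque": joint torques, N m; "ee_pos": TCP position; "orientation": TCP orientation; "ft_force": force on the tool from outside, world axes, zero at the start; "moment": the same for the moment, N m; "width": finger opening in mm.
Only numpy, scipy, OpenCV 4.12 (cv2) and the standard library are available. Lean on these libraries where they do the work, as an engineer would, in place of code of your own. Each camera call takes 0.05 s, during which the arm holds its last target. There are 200 camera calls.

## Working session

There is one attempt and no reset: what is moved stays moved. The work goes in short steps, Python scripts to look and compute and a tool call to move; the robot and the scene stay as the last step left them, time stands still between calls to the robot, and variables do not carry over. Pictures are saved under pics/ and viewed, about 8 in all and at most 12, crops included, and the job is handed in when it is done.

Besides the shell and the picture viewer there is one more tool, called as name([rows], argument=value, ...), one row to a line, values as JSON. carry_out: Moves the arm, as the interface text tells. Its arguments: {"type":"object","properties":{"commands":{"type":"array"},"grip":{"type":"number"}},"required":["commands"]}

```bash
mkdir -p pics; cat > h.py <<'E'
import numpy as np, cv2
from workcell import ctrl
from scipy.spatial.transform import Rotation as R
def cam(n):
    d=ctrl.get_image(n); return d
def ray(d,u,v,z):
    K=np.array(d['intrinsics'],float);Rm=cv2.Rodrigues(np.array(d['rvec'],float))[0];t=np.array(d['tvec'],float).ravel()
    c=-Rm.T@t; w=Rm.T@np.linalg.inv(K)@np.array([u,v,1.]); return c+w*(z-c[2])/w[2]
def proj(d,p):
    return cv2.projectPoints(np.array(p,float).reshape(-1,1,3),np.array(d['rvec'],float),np.array(d['tvec'],float),np.array(d['intrinsics'],float),None)[0].reshape(-1,2)
def obs():
    o=ctrl.get_obs(); return o
E
python3 - <<'E'
from h import *
for n in ('top','scene'):
    d=cam(n); cv2.imwrite(f'pics/{n}0.png',d['pixels'])
    K=d['intrinsics'];Rm=cv2.Rodrigues(np.array(d['rvec'],float))[0];print(n,K,(-Rm.T@np.array(d['tvec']).ravel()),Rm[2])
o=obs();print(o)
print(R.from_rotvec(o['orientation']).as_matrix().round(3))
E
```

```text
top [[450.52955957   0.         315.23252573]
 [  0.         450.52955957 201.1970004 ]
 [  0.           0.           1.        ]] [513.01605626   1.18082088 994.71405261] [ 0.07172518 -0.00439646 -0.99741474]
scene [[370.64571824   0.         317.2400067 ]
 [  0.         370.64571824 195.38948534]
 [  0.           0.           1.        ]] [914.67065451 312.65026633 816.07592514] [-0.42334608 -0.33743184 -0.84078407]
{'t': 0.1, 'qpos': array([ 1.13001669e+00,  4.23790282e-01,  1.63061738e+00,  2.66908659e-05,
        1.08859479e+00, -1.89993063e-02]), 'qvel': array([-0.00107381, -0.00010423, -0.00492495,  0.00063215, -0.00053226,
        0.0006248 ]), 'joint_torque': array([ 6.03380577e-04, -5.45611811e+01, -2.74325895e+01,  6.45054085e-02,
        1.87384657e-02, -3.70627936e-05]), 'ee_pos': array([255.6010689 , 569.74455773, 194.86181685]), 'orientation': array([ 0.3297655 ,  1.54570571, -0.33192648]), 'ft_force': array([ 0.24038781, -0.06013382, -1.16627831]), 'moment': array([ 0.01947666, -0.07156769,  0.02415452]), 'width': 87.80951494631533}
[[-0.001  0.409  0.912]
 [-0.001  0.912 -0.409]
 [-1.    -0.001 -0.   ]]
```

View pics/top0.png

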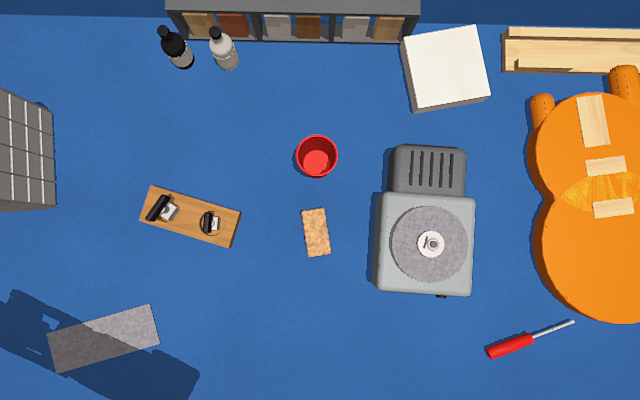

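View pics/scene0.png

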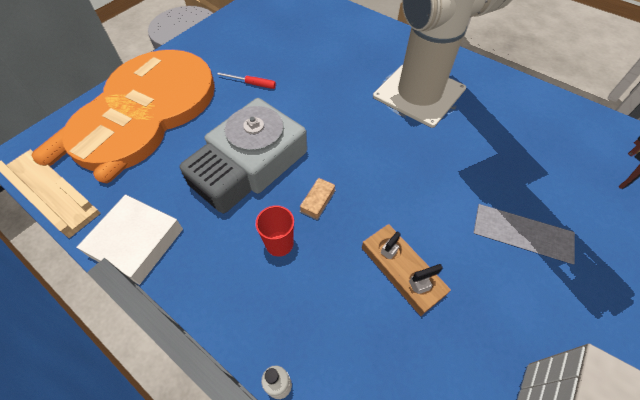

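The top view shows the wooden block at about (190,216), with the larger key left at (160,208) and the smaller at (210,222). The nut is at (432,243), the cup at (317,156) and the sanding block at (316,232). In the scene view the larger key's handle is at (427,271) and the nut at (253,123). Next I'll zoom in on the keys and nut in one composite.

```bash
python3 - <<'E'
from h import *
a=cam('top')['pixels'];b=cam('scene')['pixels']
c=lambda im,u,v,w,h:cv2.resize(im[v:v+h,u:u+w],(400,300),interpolation=cv2.INTER_CUBIC)
r1=np.hstack([c(a,138,184,80,60),c(a,412,228,40,30)])
r2=np.hstack([c(b,370,230,80,60),c(b,233,108,40,30)])
cv2.imwrite('pics/c1.png',np.vstack([r1,r2]))
d=cam('top')
print('nut',ray(d,432,243,142),'key',ray(d,160,208,106),'small',ray(d,210,222,70))
print(proj(d,[[0,0,0],[513,1,0],[600,1,0],[513,100,0]]))
E
```

```text
nut [ 499.50813788 -224.48272755  142.        ] key [557.53780108 303.01837447 106.        ] small [532.61694399 211.80018624  70.        ]
[[308.48509986 476.0715674 ]
 [312.70678068 233.55982948]
 [313.46839637 194.20618828]
 [267.73912431 232.70320374]]
```

View pics/c1.png

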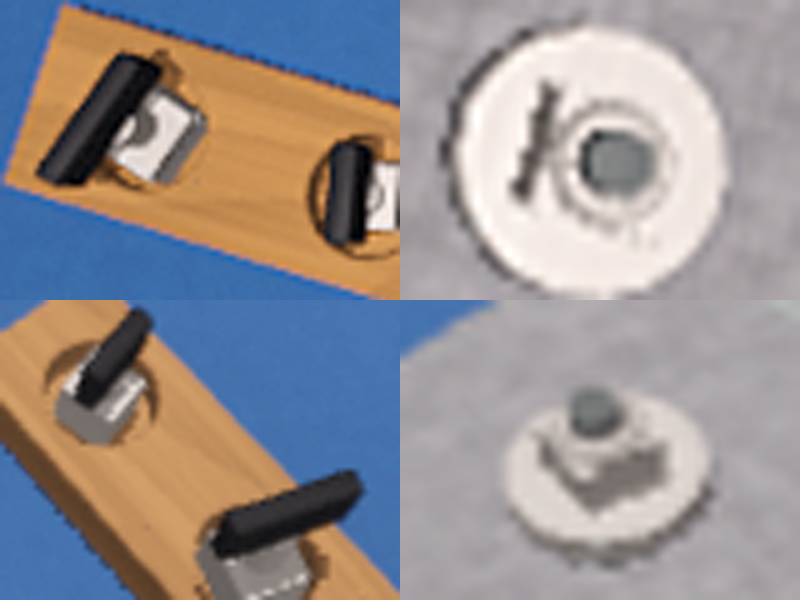

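```bash
python3 - <<'E'
from h import *
def best(m,pt):
    cs,_=cv2.findContours(m,cv2.RETR_EXTERNAL,cv2.CHAIN_APPROX_NONE)
    return max([c for c in cs if cv2.pointPolygonTest(c,pt,True)>-8],key=cv2.contourArea)
S=8
tiles=[]
for n,kp,sp,npx in (('top',(157,208),(209,222),(432,243)),('scene',(427,271),(393,242),(253,124))):
    ds=[cam(n) for _ in range(3)];d=ds[0]
    im=np.mean([x['pixels'].astype(float) for x in ds],0).astype(np.uint8)
    big=cv2.resize(im,None,fx=S,fy=S,interpolation=cv2.INTER_CUBIC)
    tr=lambda p:(np.asarray(p,float)+.5)/S-.5
    blk=(big.max(2)<62).astype(np.uint8)
    for nm,p,z in (('key',kp,89),('small',sp,69)):
        c=best(blk,(p[0]*S,p[1]*S)); M=cv2.moments(c); uv=tr((M['m10']/M['m00'],M['m01']/M['m00']))
        r=cv2.minAreaRect(c); b=cv2.boxPoints(r); e=sorted([(np.linalg.norm(b[i]-b[(i+1)%4]),i) for i in range(4)])
        i=e[-1][1]; dd=(b[(i+1)%4]-b[i])/e[-1][0]; 
        p1=ray(d,*(uv-dd*3),z);p2=ray(d,*(uv+dd*3),z);v=p2-p1
        print(n,nm,uv.round(1),ray(d,*uv,z).round(1),'size',[round(x/S,1) for x in r[1]],'ang',round(np.degrees(np.arctan2(v[1],v[0])),1))
    hsv=cv2.cvtColor(big,cv2.COLOR_BGR2HSV)
    g=big[...,::-1].astype(float).mean(2)
    y0,x0=npx[1]-16,npx[0]-20
    sub=im[y0:y0+32,x0:x0+40]
    print(n,'disc/flange vals',im[npx[1],npx[0]-14:npx[0]+15].mean(1).round())
    t=cv2.resize(sub,(800,640)[:2],interpolation=cv2.INTER_LANCZOS4)
    tiles.append(cv2.normalize(cv2.cvtColor(t,cv2.COLOR_BGR2GRAY),None,0,255,cv2.NORM_MINMAX))
out=np.hstack([t[120:520,200:600] for t in tiles]); cv2.imwrite('pics/c2.png',out)  # px/20
E
```

```text
top key [158.2 207.3] [559.7 312.5  89. ] size [10.2, 31.6] ang 147.0
top small [207.5 221.6] [533.3 217.2  69. ] size [8.9, 21.7] ang 176.6
top disc/flange vals [236. 242. 235. 237. 241. 231. 117.  89. 145. 175. 200. 217.  77. 132.
 130. 130. 128. 123. 119. 155. 209. 206. 233. 232. 231. 226. 187. 155.
 158.]
scene key [426.5 272.8] [560.2 314.4  89. ] size [9.1, 31.8] ang -33.4
scene small [392.1 241.6] [532.9 218.8  69. ] size [6.9, 21.8] ang -3.6
scene disc/flange vals [166. 167. 167. 169. 187. 210. 210. 198. 136. 124. 156. 188. 183. 158.
 123. 112. 115. 113. 112. 113. 157. 213. 213. 211. 196. 152. 167. 172.
 175.]
```

View pics/c2.png

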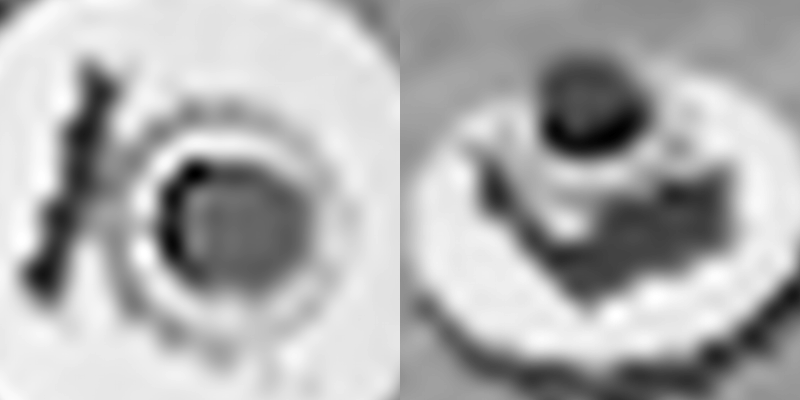

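```bash
python3 - <<'E'
from h import *
T=cam('top');Sc=cam('scene')
top=lambda X,Y:(422+(X+.5)/20-.5,233+(Y+.5)/20-.5)
sc=lambda X,Y:(243+(X-400+.5)/20-.5,114+(Y+.5)/20-.5)
def seg(d,a,b,z,n):
    p=ray(d,*a,z);q=ray(d,*b,z);v=q-p;print(n,p.round(1),q.round(1),'len',np.linalg.norm(v).round(1),'ang mod90',np.degrees(np.arctan2(v[1],v[0]))%90)
seg(T,top(80,70),top(22,290),126,'top left bottom')
seg(T,top(108,85),top(60,290),138,'top left upper')
seg(Sc,sc(585,305),sc(735,245),126,'sc right')
seg(Sc,sc(480,200),sc(585,305),126,'sc left')
seg(Sc,sc(735,165),sc(735,245),126,'x')
print('stud top',ray(T,*top(240,230),147),'crown',ray(T,*top(225,220),142), 'stud sc',ray(Sc,*sc(595,95),147))
# flange, ellipse: white blob
for n,d,p in (('top',T,(432,243)),('scene',Sc,(253,124))):
    im=cv2.resize(d['pixels'],None,fx=8,fy=8,interpolation=cv2.INTER_CUBIC);g=im.mean(2)
    m=(g>(195 if n=='top' else 188)).astype(np.uint8); cs,_=cv2.findContours(m,0,cv2.CHAIN_APPROX_NONE)
    c=max([c for c in cs if abs(cv2.minEnclosingCircle(c)[0][0]-p[0]*8)<80 and abs(cv2.minEnclosingCircle(c)[0][1]-p[1]*8)<80],key=cv2.contourArea)
    e=cv2.fitEllipse(cv2.convexHull(c)); uv=(np.array(e[0])+.5)/8-.5
    print(n,uv,np.array(e[1])/8,ray(d,*uv,126))
E
```

```text
top left bottom [ 512.4 -216.2  126. ] [ 491.2 -210.7  126. ] len 21.9 ang mod90 75.3210363691619
top left upper [ 511.  -215.9  138. ] [ 491.6 -211.4  138. ] len 20.0 ang mod90 76.89092213263763
sc right [ 511.2 -216.4  126. ] [ 492.2 -208.4  126. ] len 20.6 ang mod90 67.27358008398568
sc left [ 506.3 -239.3  126. ] [ 511.2 -216.4  126. ] len 23.4 ang mod90 77.90826970718472
x [ 482.1 -217.8  126. ] [ 492.2 -208.4  126. ] len 13.8 ang mod90 42.84562147381526
stud top [ 497.72550437 -226.02579287  147.        ] crown [ 498.54860389 -225.94805486  142.        ] stud sc [ 497.14911935 -223.57062043  147.        ]
top [430.82092285 243.75370789] [26.41380501 27.06346703] [ 497.7680614  -226.44718078  126.        ]
scene [253.08865356 124.09626007] [14.6051693 20.362854 ] [ 497.554427   -224.78702651  126.        ]
```

The key centre agrees between views to 2 mm: (560, 313.5, 89), heading −33°. The two keys are 99.6 mm apart, against 100 expected. The nut is at about (497.6, −225.4). Its visible side faces (dark stripe on the left in the top view, V-shaped faces in the scene view) give a heading of about −14° mod 90. I'll approach the key now.

carry_out([
  [0,-0.0137,0.0478,0,0,0],
  [0,-0.0137,0.0478,0,0,0],
  [0,-0.0137,0.0478,0,0,0],
  [0,-0.0137,0.0478,0,0,0],
  [0,-0.0137,0.0478,0,0,0],
  [0,-0.0137,0.0478,0,0,0],
  [0,-0.0137,0.0478,0,0,0],
  [0,0,0,8.8,0,0],
], grip=0)

```text
t: 1.65
ee_pos: [530.7, 340.5, 196.4]
orientation: [0.453, 1.522, -0.448]
ft_force: [0.2, 0.1, -0.4]
width: 87.6
```

```bash
cat >> h.py <<'E'
def delta(x,y,z,yaw,p=True):
    """tool-frame shift (m) and turn (deg) to the TCP at xyz pointing down with the tool y at yaw (deg)"""
    o=obs(); Rm=R.from_rotvec(o['orientation']); c,s=np.cos(np.radians(yaw)),np.sin(np.radians(yaw))
    Rt=R.from_matrix(np.array([[0,0,-1],[c,s,0],np.cross([0,0,-1],[c,s,0])]).T)
    t=Rm.inv().apply(np.array([x,y,z])-o['ee_pos'])/1000; r=np.degrees((Rm.inv()*Rt).as_rotvec())
    Y=Rm.as_matrix()[:,1]
    print('t',round(o['t'],2),'pos',np.round(o['ee_pos'],1),'yaw',round(np.degrees(np.arctan2(Y[1],Y[0])),2),'F',np.round(o['ft_force'],1),'M',np.round(o['moment'],2),'w',round(o['width'],1),'q',np.round(o['qpos'],2))
    print('shift',t.round(4),'turn',r.round(2))
E
python3 -c "
from h import *
delta(560,313.5,140,57)"
```

```text
t 1.65 pos [530.7 340.5 196.4] yaw 57.03 F [ 0.2  0.1 -0.4] M [ 0.04 -0.01 -0.02] w 87.6 q [ 0.55  0.43  1.62  0.    1.09 -0.44]
shift [ 0.0564 -0.0069  0.0393] turn [ 0.03  0.04 -0.2 ]
```

carry_out([
  [0,-0.007,0.039,0,0,0],
  [0.02,0,0,0,0,0],
  [0.02,0,0,0,0,0],
  [0.016,0,0,0,0,0],
  [0,0,0,0,0,0],
])

```text
t: 2.28
ee_pos: [559.2, 312.9, 136.8]
orientation: [0.455, 1.523, -0.451]
ft_force: [-0.1, 0.3, 0.3]
width: 87.5
```

```bash
python3 - <<'E'
from h import *
delta(560,313.5,70,57)
a=cam('top')['pixels'];b=cam('scene')['pixels']
c=lambda im,u,v,w,h:cv2.resize(im[v:v+h,u:u+w],(400,300),interpolation=cv2.INTER_CUBIC)
cv2.imwrite('pics/c3.png',np.hstack([c(a,98,164,120,90),c(b,370,230,100,75)]))
E
```

```text
t 2.27 pos [559.2 312.9 136.8] yaw 56.85 F [-0.1  0.3  0.3] M [-0.04  0.02  0.01] w 87.5 q [ 0.49  0.51  1.64  0.    0.99 -0.5 ]
shift [0.0668 0.0007 0.0004] turn [-0.15 -0.05 -0.15]
```

View pics/c3.png

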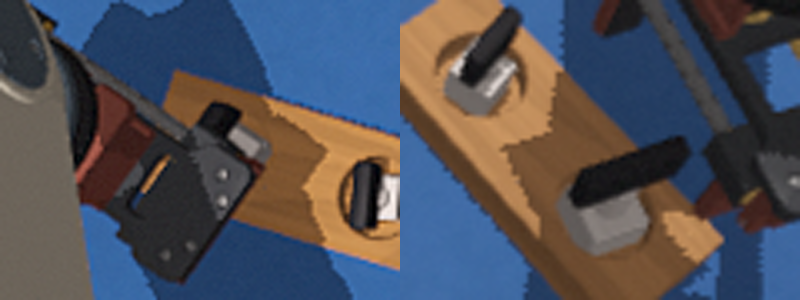

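The open gripper straddles the larger handle, which sits between the fingers at about (640,170) in the right tile. The smaller key is clear. I'll descend and close.

carry_out([
  [0.02,0,0,0,0,0],
  [0.02,0,0,0,0,0],
  [0.015,0,0,0,0,0],
  [0.008,0,0,0,0,0],
  [0,0,0,0,0,0],
])

```text
t: 3.0
ee_pos: [560.7, 314.3, 71.5]
orientation: [0.457, 1.521, -0.448]
ft_force: [-0.4, 0.5, -0.5]
width: 87.7
```

carry_out([
  [0,0,0,0,0,0],
  [0,0,0,0,0,0],
  [0,0,0,0,0,0],
  [0,0,0,0,0,0],
  [0,0,0,0,0,0],
  [0,0,0,0,0,0],
], grip=1)

```text
t: 3.75
ee_pos: [562.0, 314.9, 73.4]
orientation: [0.459, 1.518, -0.447]
ft_force: [-0.1, -0.2, 0.2]
width: 31.5
```

```bash
python3 -c "
from h import *
delta(560,313.5,70,57)"
```

```text
t 3.75 pos [562.  314.9  73.4] yaw 56.88 F [-0.1 -0.2  0.2] M [-0.04  0.05  0.  ] w 31.5 q [ 0.49  0.6   1.66  0.    0.87 -0.5 ]
shift [ 0.0034 -0.0023 -0.0009] turn [-0.12  0.14 -0.5 ]
```

carry_out([
  [0.003,-0.002,-0.001,0,0,-0.5],
  [0,0,0,0,0,0],
  [0,0,0,0,0,0],
  [0,0,0,0,0,0],
  [0,0,0,0,0,0],
  [0,0,0,0,0,0],
], grip=1)

```text
t: 4.5
ee_pos: [559.9, 313.8, 70.1]
orientation: [0.452, 1.521, -0.454]
ft_force: [0.8, -0.5, 0.0]
width: 11.6
```

```bash
python3 -c "
from h import *
delta(560,313.5,70,57)"
```

```text
t 4.5 pos [559.9 313.8  70.1] yaw 56.88 F [ 0.8 -0.5  0. ] M [ 0.01 -0.06  0.02] w 11.6 q [ 0.49  0.6   1.66 -0.    0.88 -0.5 ]
shift [ 0.0001 -0.0002  0.0002] turn [-0.12  0.14  0.04]
```

carry_out([
  [-0.01,0,0,0,0,0],
  [-0.02,0,0,0,0,0],
  [-0.03,0,0,0,0,0],
  [-0.035,0,0,0,0,0],
  [-0.035,0,0,0,0,0],
  [-0.035,0,0,0,0,0],
  [0,0,0,0,0,0],
])

```text
t: 5.38
ee_pos: [559.2, 313.8, 246.5]
orientation: [0.453, 1.519, -0.453]
ft_force: [0.2, 0.4, -3.5]
width: 11.9
```

```bash
python3 -c "
from h import *
delta(497.6,-225.4,230,75)"
```

```text
t 5.38 pos [559.2 313.8 246.5] yaw 56.88 F [ 0.2  0.4 -3.5] M [-0.09  0.01  0.  ] w 11.9 q [ 0.49  0.4   1.55 -0.    1.2  -0.5 ]
shift [ 0.0168 -0.4853  0.243 ] turn [-18.12   0.2   -0.03]
```

carry_out([
  [0,-0.025,0.0125,0,0,0],
  [0,-0.044,0.022,0,0,0],
  [0,-0.044,0.022,0,0,0],
  [0,-0.044,0.022,0,0,0],
  [0,-0.044,0.022,0,0,0],
  [0,-0.044,0.022,0,0,0],
  [0,-0.044,0.022,0,0,0],
  [0,-0.044,0.022,0,0,0],
])

```text
t: 6.38
ee_pos: [504.0, -72.1, 236.5]
orientation: [0.443, 1.536, -0.458]
ft_force: [0.1, -0.7, -2.8]
width: 11.7
```

carry_out([
  [0,-0.044,0.022,0,0,0],
  [0,-0.044,0.022,0,0,0],
  [0,-0.02,0.01,0,0,0],
  [0,0,0,-6,0,0],
  [0,0,0,-6,0,0],
  [0,0,0,-6,0,0],
  [0,0,0,0,0,0],
])

```text
t: 7.25
ee_pos: [474.3, -201.7, 226.7]
orientation: [0.203, 1.595, -0.21]
ft_force: [-0.3, -1.0, -3.1]
width: 11.7
```

```bash
python3 -c "
from h import *
delta(497.6,-225.4,215,75)"
```

```text
t 7.25 pos [ 474.3 -201.7  226.7] yaw 75.0 F [-0.3 -1.  -3.1] M [ 0.02 -0.03 -0.02] w 11.7 q [-0.42  0.24  1.82 -0.02  1.11 -1.72]
shift [ 0.0109 -0.0167  0.029 ] turn [-0.   -1.91  0.49]
```

carry_out([
  [0,-0.0085,0.0145,0,-1.9,0.5],
  [0,-0.0085,0.0145,0,0,0],
  [0,0,0,0,0,0],
])

```text
t: 7.62
ee_pos: [498.4, -227.9, 225.3]
orientation: [0.209, 1.56, -0.209]
ft_force: [-0.4, 0.2, -2.6]
width: 11.4
```

```bash
python3 - <<'E'
from h import *
delta(497.6,-225.4,215,75)
d=cam('top');s=cam('scene')
c=lambda im,u,v,w,h:cv2.resize(im[v:v+h,u:u+w],(400,300),interpolation=cv2.INTER_CUBIC)
cv2.imwrite('pics/c4.png',np.hstack([c(d['pixels'],390,200,80,60),c(s['pixels'],210,70,80,60)]))
E
```

```text
t 7.62 pos [ 498.4 -227.9  225.3] yaw 74.74 F [-0.4  0.2 -2.6] M [ 0.02 -0.05 -0.01] w 11.4 q [-0.45  0.28  1.77  0.    1.09 -1.76]
shift [ 0.0103  0.0022 -0.0015] turn [-0.26  0.06 -0.04]
```

View pics/c4.png

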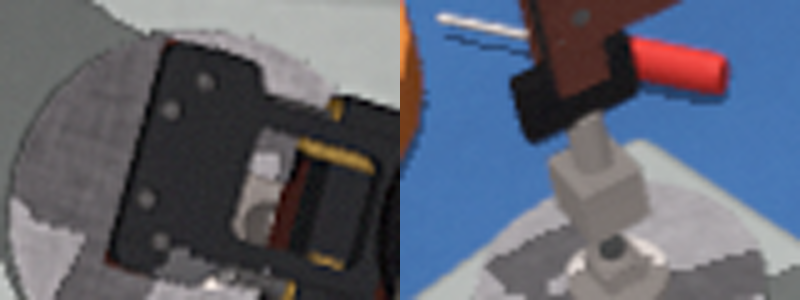

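Key upright above the nut: in the right tile its foot is at (605,195) and its flats look parallel to the nut's at (612,270). The relative key-to-nut displacement from both cameras gives the same target (497.6, −225.3). I'll centre and come down.

carry_out([
  [0.005,0.002,-0.0015,-0.3,0,0],
  [0.006,0,0,0,0,0],
  [0.005,0,0,0,0,0],
  [0,0,0,0,0,0],
])

```text
t: 8.22
ee_pos: [495.7, -223.4, 207.5]
orientation: [0.205, 1.563, -0.202]
ft_force: [-0.0, 0.4, -2.4]
width: 11.8
```

```bash
python3 -c "
from h import *
delta(497.6,-225.3,196,75.5)"
```

```text
t 8.22 pos [ 495.7 -223.4  207.5] yaw 75.14 F [-0.   0.4 -2.4] M [ 0.02 -0.04 -0.02] w 11.8 q [-0.45  0.29  1.8   0.    1.05 -1.76]
shift [ 0.0115 -0.0014  0.0023] turn [-0.36 -0.1  -0.08]
```

carry_out([
  [0.003,-0.0015,0.0022,-0.3,0,0],
  [0.003,0,0,0,0,0],
  [0,0,0,0,0,0],
])

```text
t: 8.6
ee_pos: [497.8, -225.6, 201.2]
orientation: [0.2, 1.563, -0.198]
ft_force: [-1.0, 0.4, -1.8]
width: 11.6
```

```bash
python3 -c "
from h import *
delta(497.6,-225.3,196,75.5)
for i in range(3): cam('top'); delta(497.6,-225.3,196,75.5)"
```

```text
t 8.6 pos [ 497.8 -225.6  201.2] yaw 75.46 F [-1.   0.4 -1.8] M [ 0.02 -0.02 -0.01] w 11.6 q [-0.45  0.3   1.8   0.    1.04 -1.77]
shift [ 0.0052  0.0002 -0.0003] turn [-0.04 -0.08 -0.07]
t 8.65 pos [ 497.9 -225.7  201.4] yaw 75.47 F [-0.3 -0.2 -3.5] M [-0.01 -0.02  0.01] w 11.6 q [-0.45  0.3   1.8   0.    1.04 -1.77]
shift [ 0.0054  0.0003 -0.0004] turn [-0.03 -0.06 -0.07]
t 8.7 pos [ 498.  -225.7  201.5] yaw 75.46 F [-0.6  0.1 -2.1] M [ 0.03 -0.01 -0.01] w 11.6 q [-0.45  0.3   1.8   0.    1.04 -1.77]
shift [ 0.0055  0.0003 -0.0004] turn [-0.04 -0.05 -0.07]
t 8.75 pos [ 498.  -225.7  201.6] yaw 75.47 F [-0.2  0.7 -2.3] M [0.03 0.02 0.02] w 11.8 q [-0.45  0.3   1.8   0.    1.04 -1.77]
shift [ 0.0056  0.0003 -0.0004] turn [-0.03 -0.05 -0.06]
```

Low noise. Now down in 2 mm steps past the corner height (TCP 196).

carry_out([
  [0.002,0.0003,-0.0003,0,0,0],
  [0.002,0,0,0,0,0],
  [0.002,0,0,0,0,0],
])

```text
t: 9.12
ee_pos: [497.9, -225.4, 195.6]
orientation: [0.2, 1.562, -0.198]
ft_force: [0.1, -0.6, -1.1]
width: 11.8
```

```bash
python3 -c "
from h import *
delta(497.6,-225.3,184,75.5)"
```

```text
t 9.12 pos [ 497.9 -225.4  195.6] yaw 75.46 F [ 0.1 -0.6 -1.1] M [ 0.02  0.04 -0.02] w 11.8 q [-0.45  0.31  1.8   0.    1.03 -1.77]
shift [ 0.0116 -0.     -0.0003] turn [-0.04 -0.   -0.06]
```

carry_out([
  [0.0015,0,0,0,0,0],
  [0.0015,0,0,0,0,0],
])

```text
t: 9.38
ee_pos: [498.1, -225.4, 192.4]
orientation: [0.2, 1.561, -0.198]
ft_force: [-0.3, -0.1, -3.1]
width: 11.6
```

carry_out([
  [0.0015,0,0,0,0,0],
  [0,0,0,0,0,0],
])

```text
t: 9.62
ee_pos: [498.1, -225.4, 190.7]
orientation: [0.2, 1.561, -0.198]
ft_force: [0.3, 0.4, -2.8]
width: 11.6
```

```bash
python3 -c "
from h import *
delta(497.6,-225.3,184,75.5)"
```

```text
t 9.62 pos [ 498.1 -225.4  190.7] yaw 75.46 F [ 0.3  0.4 -2.8] M [ 0.01 -0.05  0.03] w 11.6 q [-0.45  0.32  1.81  0.    1.02 -1.77]
shift [ 0.0067 -0.     -0.0005] turn [-0.04  0.02 -0.06]
```

Past the corner-stop height with no load, so the heading fits. I'll seat it now.

carry_out([
  [0.002,0,0,0,0,0],
  [0.0015,0,0,0,0,0],
])

```text
t: 9.88
ee_pos: [498.2, -225.4, 187.1]
orientation: [0.2, 1.561, -0.198]
ft_force: [0.3, 0.2, -2.8]
width: 11.7
```

carry_out([
  [0.001,0,0,0,0,0],
  [0.0005,0,0,0,0,0],
])

```text
t: 10.12
ee_pos: [498.1, -225.4, 185.4]
orientation: [0.2, 1.561, -0.198]
ft_force: [0.6, 0.4, -1.8]
width: 11.9
```

```bash
python3 -c "
from h import *
delta(497.6,-225.3,184,75.5)"
```

```text
t 10.12 pos [ 498.1 -225.4  185.4] yaw 75.46 F [ 0.6  0.4 -1.8] M [-0.04 -0.09  0.02] w 11.9 q [-0.45  0.32  1.81  0.    1.01 -1.77]
shift [ 0.0014 -0.     -0.0006] turn [-0.04  0.02 -0.06]
```

carry_out([
  [0.0005,0,0,0,0,0],
  [0.0002,0,0,0,0,0],
  [0.0002,0,0,3,0,0],
  [0.0002,0,0,3,0,0],
  [0.0002,0,0,3,0,0],
  [0.0002,0,0,3,0,0],
])

```text
t: 10.88
ee_pos: [498.6, -226.0, 184.4]
orientation: [0.367, 1.538, -0.367]
ft_force: [-0.2, -1.2, -0.3]
width: 11.7
```

```bash
python3 -c "
from h import *
delta(497.9,-225.4,184.5,-20)"
```

```text
t 10.88 pos [ 498.6 -226.   184.4] yaw 63.16 F [-0.2 -1.2 -0.3] M [-0.06  0.07  0.09] w 11.7 q [-0.45  0.32  1.81  0.    1.   -1.55]
shift [-0.0001  0.0002 -0.001 ] turn [ 8.316e+01  8.000e-02 -8.000e-02]
```

carry_out([
  [0,0,-0.001,4,0,0],
  [0.0001,0,0,5,0,0],
  [0.0001,0,0,5,0,0],
  [0.0001,0,0,5,0,0],
  [0.0001,0,0,5,0,0],
])

```text
t: 11.5
ee_pos: [498.2, -226.2, 184.4]
orientation: [0.7, 1.451, -0.702]
ft_force: [-0.7, 0.3, -1.5]
width: 11.8
```

```bash
python3 -c "
from h import *
delta(497.9,-225.4,184.5,-20)"
```

```text
t 11.5 pos [ 498.2 -226.2  184.4] yaw 38.5 F [-0.7  0.3 -1.5] M [-0.04  0.1   0.17] w 11.8 q [-0.45  0.32  1.81 -0.    1.   -1.12]
shift [-0.0001  0.0003 -0.0008] turn [58.5   0.17 -0.13]
```

carry_out([
  [0,0,-0.0008,5,0,0],
  [0.0001,0,0,6,0,0],
  [0.0001,0,0,6,0,0],
  [0.0001,0,0,6,0,0],
  [0.0001,0,0,6,0,0],
])

```text
t: 12.12
ee_pos: [497.8, -226.3, 184.4]
orientation: [1.095, 1.272, -1.098]
ft_force: [0.2, -0.5, -1.8]
width: 11.9
```

```bash
python3 -c "
from h import *
delta(497.9,-225.4,184.5,-23)"
```

```text
t 12.12 pos [ 497.8 -226.3  184.4] yaw 8.66 F [ 0.2 -0.5 -1.8] M [-0.08  0.14  0.2 ] w 11.9 q [-0.45  0.32  1.82 -0.    1.   -0.6 ]
shift [-0.0001  0.0002 -0.0009] turn [31.66  0.24 -0.19]
```

carry_out([
  [0,0,-0.0009,5,0.2,-0.2],
  [0.0001,0,0,6,0,0],
  [0.0001,0,0,6,0,0],
  [0.0001,0,0,6,0,0],
  [0.0001,0,0,6,0,0],
  [0.0001,0,0,3,0,0],
  [0,0,0,0,0,0],
  [0,0,0,0,0,0],
])

```text
t: 13.12
ee_pos: [497.3, -226.1, 184.4]
orientation: [1.51, 0.977, -1.516]
ft_force: [-0.8, 0.1, -2.1]
width: 11.8
```

```bash
python3 -c "
from h import *
delta(497.9,-225.4,184.5,-23)"
```

```text
t 13.12 pos [ 497.3 -226.1  184.4] yaw -24.21 F [-0.8  0.1 -2.1] M [-0.05  0.01  0.11] w 11.8 q [-0.45  0.32  1.81 -0.    1.01 -0.02]
shift [-0.0001  0.0003 -0.0009] turn [-1.21  0.22  0.04]
```

carry_out([
  [0,0,-0.0006,-2,0,0],
  [0,0,0,-2,0,0],
  [0,0,0,0,0,0],
])

```text
t: 13.5
ee_pos: [497.4, -225.5, 184.3]
orientation: [1.456, 1.024, -1.463]
ft_force: [-0.3, -0.5, -2.8]
width: 11.6
```

carry_out([
  [-0.003,0,0,0,0,0],
  [-0.005,0,0,0,0,0],
  [-0.005,0,0,0,0,0],
  [-0.008,0,0,0,0,0],
  [-0.015,0,0,0,0,0],
  [-0.02,0,0,0,0,0],
  [0,0,0,0,0,0],
])

```text
t: 14.38
ee_pos: [498.2, -225.6, 245.2]
orientation: [1.457, 1.022, -1.461]
ft_force: [0.1, 0.6, -3.4]
width: 11.4
```

```bash
python3 -c "
from h import *
delta(559.9,313.7,250,-23)"
```

```text
t 14.38 pos [ 498.2 -225.6  245.2] yaw -19.86 F [ 0.1  0.6 -3.4] M [-0.02  0.06  0.02] w 11.4 q [-0.44  0.25  1.76 -0.    1.13 -0.1 ]
shift [-0.007  -0.1252 -0.5282] turn [ 3.14  0.22 -0.07]
```

carry_out([
  [0,-0.006,-0.025,0,0,0],
  [-0.003,-0.011,-0.048,0,0,0],
  [-0.001,-0.011,-0.048,0,0,0],
  [-0.001,-0.011,-0.048,0,0,0],
  [-0.001,-0.011,-0.048,0,0,0],
  [-0.001,-0.011,-0.048,0,0,0],
  [-0.001,-0.011,-0.048,0,0,0],
  [-0.001,-0.011,-0.048,0,0,0],
])

```text
t: 15.38
ee_pos: [543.2, 149.8, 250.7]
orientation: [1.46, 1.017, -1.467]
ft_force: [-0.4, -0.1, -2.8]
width: 11.2
```

carry_out([
  [-0.001,-0.011,-0.048,0,0,0],
  [-0.001,-0.011,-0.048,0,0,0],
  [0,-0.005,-0.02,0,0,0],
  [0,0,0,0,0,0],
  [0,0,0,0,0,0],
])

```text
t: 16.0
ee_pos: [556.4, 273.2, 249.5]
orientation: [1.454, 1.02, -1.468]
ft_force: [0.9, -0.0, -2.8]
width: 11.4
```

```bash
python3 -c "
from h import *
delta(559.9,313.7,200,-20)"
```

```text
t 16.0 pos [556.4 273.2 249.5] yaw -20.02 F [ 0.9 -0.  -2.8] M [-0.02  0.1  -0.04] w 11.4 q [ 0.44  0.36  1.59 -0.01  1.2   0.79]
shift [ 0.0492 -0.0105 -0.0397] turn [-0.02  0.48  0.1 ]
```

carry_out([
  [0,-0.0105,-0.0395,0,0.5,0.1],
  [0.02,0,0,0,0,0],
  [0.03,0,0,0,0,0],
  [0.03,0,0,0,0,0],
  [0.03,0,0,0,0,0],
  [0,0,0,0,0,0],
])

```text
t: 16.75
ee_pos: [559.6, 303.0, 134.3]
orientation: [1.463, 1.016, -1.472]
ft_force: [0.2, 0.5, -1.5]
width: 11.6
```

```bash
python3 - <<'E'
from h import *
delta(559.9,313.7,100,-20)
d=cam('top');s=cam('scene')
c=lambda im,u,v,w,h:cv2.resize(im[v:v+h,u:u+w],(400,300),interpolation=cv2.INTER_CUBIC)
cv2.imwrite('pics/c5.png',np.vstack([np.hstack([c(d['pixels'],138,184,80,60),c(d['pixels'],412,228,40,30)]),np.hstack([c(s['pixels'],370,215,100,75),c(s['pixels'],233,108,40,30)])]))
E
```

```text
t 16.75 pos [559.6 303.  134.3] yaw -20.52 F [ 0.2  0.5 -1.5] M [-0.06  0.13  0.01] w 11.6 q [ 0.48  0.51  1.64 -0.    0.99  0.84]
shift [ 0.0342 -0.0035 -0.0103] turn [-0.52  0.31  0.07]
```

View pics/c5.png

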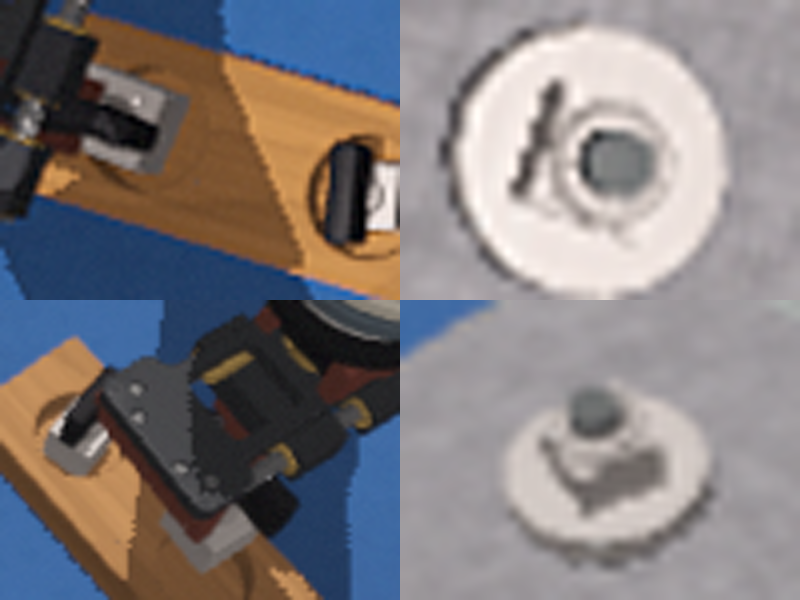

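The nut's left face stripe (right tiles) leans about 5° more clockwise than before, so the nut has turned about 95°. The key hangs upright just short of its pocket. I'll centre it.

carry_out([
  [0.01,-0.0035,-0.0103,0,0.3,0],
  [0.01,0,0,0,0,0],
  [0.005,0,0,0,0,0],
  [0,0,0,0,0,0],
])

```text
t: 17.35
ee_pos: [564.2, 316.9, 114.0]
orientation: [1.477, 1.018, -1.458]
ft_force: [0.3, 1.1, -3.0]
width: 11.7
```

```bash
python3 -c "
from h import *
delta(559.9,313.7,98,-20)"
```

```text
t 17.35 pos [564.2 316.9 114. ] yaw -20.52 F [ 0.3  1.1 -3. ] M [-0.05  0.07  0.05] w 11.7 q [0.49 0.55 1.64 0.   0.95 0.85]
shift [ 0.0159 -0.003   0.0047] turn [-0.52 -0.49 -0.36]
```

carry_out([
  [0.005,-0.003,0.0045,0,-0.4,-0.3],
  [0.005,0,0,0,0,0],
  [0.003,0,0,0,0,0],
  [0,0,0,0,0,0],
])

```text
t: 17.85
ee_pos: [559.6, 313.6, 100.3]
orientation: [1.469, 1.018, -1.467]
ft_force: [0.7, 0.3, -3.2]
width: 11.6
```

```bash
python3 -c "
from h import *
delta(559.9,313.7,92,-20)"
```

```text
t 17.85 pos [559.6 313.6 100.3] yaw -20.51 F [ 0.7  0.3 -3.2] M [-0.09  0.09 -0.03] w 11.6 q [0.49 0.56 1.65 0.   0.93 0.85]
shift [ 0.0083  0.0002 -0.0002] turn [-0.51 -0.07 -0.05]
```

carry_out([
  [0.004,0,0,0,0,0],
  [0.004,0,0,0,0,0],
  [0.003,0,0,0,0,0],
  [0.003,0,0,0,0,0],
])

```text
t: 18.35
ee_pos: [560.0, 313.8, 85.7]
orientation: [1.47, 1.018, -1.466]
ft_force: [0.8, 0.3, -3.4]
width: 11.9
```

```bash
python3 -c "
from h import *
delta(559.9,313.7,70,-20)"
```

```text
t 18.35 pos [560.  313.8  85.7] yaw -20.52 F [ 0.8  0.3 -3.4] M [-0.06  0.1  -0.01] w 11.9 q [0.49 0.58 1.66 0.   0.9  0.85]
shift [ 0.0157 -0.0001  0.0001] turn [-0.52 -0.11 -0.08]
```

In the pocket, no contact. Down the rest of the way.

carry_out([
  [0.004,0,0,0,0,0],
  [0.004,0,0,0,0,0],
  [0.003,0,0,0,0,0],
  [0.002,0,0,0,0,0],
  [0.001,0,0,0,0,0],
])

```text
t: 18.98
ee_pos: [559.9, 313.7, 70.5]
orientation: [1.47, 1.018, -1.466]
ft_force: [0.6, -0.1, -2.0]
width: 11.7
```

```bash
python3 -c "
from h import *
delta(559.9,313.7,70,-20)"
```

```text
t 18.98 pos [559.9 313.7  70.5] yaw -20.51 F [ 0.6 -0.1 -2. ] M [-0.09  0.1  -0.02] w 11.7 q [0.49 0.6  1.66 0.   0.87 0.85]
shift [ 0.0005 -0.      0.    ] turn [-0.51 -0.09 -0.06]
```

carry_out([
  [0.0005,0,0,0,0,0],
  [0.0003,0,0,0,0,0],
])

```text
t: 19.23
ee_pos: [560.3, 313.9, 70.1]
orientation: [1.47, 1.018, -1.465]
ft_force: [-0.3, 0.0, -0.1]
width: 11.8
```

carry_out([
  [0,0,0,0,0,0],
  [0,0,0,0,0,0],
  [0,0,0,0,0,0],
  [0,0,0,0,0,0],
  [0,0,0,0,0,0],
  [0,0,0,0,0,0],
], grip=0)

```text
t: 19.98
ee_pos: [561.3, 314.5, 71.3]
orientation: [1.472, 1.018, -1.463]
ft_force: [0.2, 0.3, -0.0]
width: 68.5
```

```bash
python3 -c "
from h import *
delta(559.9,313.7,70,-20)"
```

```text
t 19.98 pos [561.3 314.5  71.3] yaw -20.51 F [ 0.2  0.3 -0. ] M [-0.07  0.08 -0.01] w 68.5 q [0.49 0.6  1.66 0.   0.87 0.85]
shift [ 0.0012 -0.001   0.0012] turn [-0.51 -0.23 -0.19]
```

carry_out([
  [-0.01,0,0,0,0,0],
  [-0.02,0,0,0,0,0],
  [-0.04,0,0,0,0,0],
  [-0.04,0,0,0,0,0],
  [-0.04,0,0,0,0,0],
  [0,-0.04,-0.02,0,0,0],
  [0,-0.04,-0.02,0,0,0],
  [0,-0.04,-0.02,0,0,0],
])

```text
t: 20.98
ee_pos: [471.1, 413.9, 238.1]
orientation: [1.487, 1.014, -1.457]
ft_force: [-0.1, 0.3, 0.0]
width: 87.9
```

carry_out([
  [0,-0.03,-0.04,0,0,0],
  [0,-0.03,-0.04,0,0,0],
  [0,-0.03,-0.04,0,0,0],
  [0,-0.03,-0.04,0,0,0],
  [0,0,0,0,0,0],
  [0,0,0,0,0,0],
])

```text
t: 21.72
ee_pos: [411.5, 614.2, 250.8]
orientation: [1.494, 1.019, -1.446]
ft_force: [-0.6, -0.1, 0.3]
width: 88.1
```

```bash
python3 - <<'E'
from h import *
delta(559.9,313.7,70,-20)
S=8
for n,kp,sp in (('top',(158,207),(208,222)),('scene',(427,272),(392,242))):
    d=cam(n);im=d['pixels'];cv2.imwrite(f'pics/{n}_end.png',im)
    big=cv2.resize(im,None,fx=S,fy=S,interpolation=cv2.INTER_CUBIC)
    cs,_=cv2.findContours((big.max(2)<62).astype(np.uint8),0,cv2.CHAIN_APPROX_NONE)
    for nm,p,z in (('key',kp,89),('small',sp,69)):
        c=max([c for c in cs if cv2.pointPolygonTest(c,(p[0]*S,p[1]*S),True)>-16],key=cv2.contourArea)
        M=cv2.moments(c);uv=(np.array([M['m10'],M['m01']])/M['m00']+.5)/S-.5
        print(n,nm,uv.round(1),ray(d,*uv,z).round(1),np.round(np.array(cv2.minAreaRect(c)[1])/S,1))
a=cv2.imread('pics/top_end.png');b=cv2.imread('pics/scene_end.png')
c=lambda im,u,v,w,h:cv2.resize(im[v:v+h,u:u+w],(400,300),interpolation=cv2.INTER_CUBIC)
cv2.imwrite('pics/c6.png',np.vstack([np.hstack([c(a,98,134,400,200),c(a,412,228,40,30)]),np.hstack([c(b,370,215,100,75),c(b,233,108,40,30)])]))
E
```

```text
t 21.73 pos [411.5 614.2 250.8] yaw -20.65 F [-0.6 -0.1  0.3] M [-0.05  0.04  0.  ] w 88.1 q [ 0.97  0.53  1.32 -0.01  1.26  1.33]
shift [0.1786 0.2424 0.2331] turn [-0.64 -1.33 -0.77]
top key [157.8 206.9] [560.6 313.3  89. ] [34.   7.3]
top small [207.5 221.6] [533.3 217.2  69. ] [ 8.8 21.7]
scene key [426.6 274.3] [562.8 316.1  89. ] [31.3 10.3]
scene small [392.1 241.6] [532.9 218.8  69. ] [ 6.9 21.8]
```

View pics/c6.png

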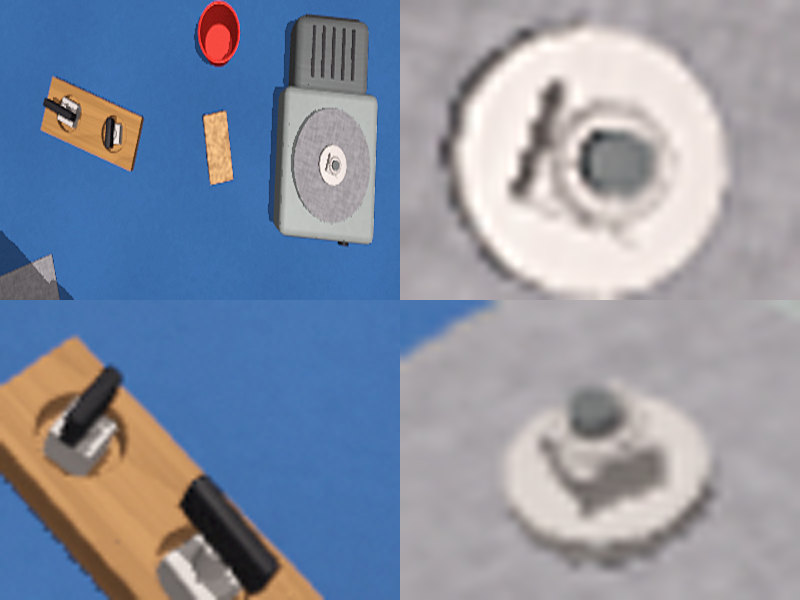

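The key stands upright in its pocket, within 3 mm of its starting position by both views. The smaller key, cup and sanding block are where they were. Handing in.

```bash
python3 -c "
from h import *
print(ctrl.close_job())"
```

```text
the job is handed in; nothing more can be done
None
```

I lifted the larger key from its pocket, seated it over the nut and turned it clockwise. I then stood it back in its pocket, let go and handed the job in at about 22 s, well under the 72 s limit.

**Fit:** the key passed the corner-stop height with no added load and settled within about 1 mm of the expected seated height.

**Force:** wrist forces stayed within about 4 N at every reading. These were taken at the end of each move, so a brief peak in between would not have shown.

**Turn:** the tool turned the key about 99.7° clockwise. With up to 8° of play, the nut should have moved at least 91°, against the 83° needed. A rough reading of the nut's side face in the later picture suggests about 95°. The nut joint itself can't be read directly.

**End state:**
- **Larger key:** it stands upright. Its handle centre is about 1 mm from its start position in the top view and about 3 mm in the scene view.
- **Smaller key:** it shows no change in either view.
- **Cup and sanding block:** they look unmoved in the top view, which I checked only by eye.

**Disagreements:**
- The two cameras differed by about 2 mm in y.
- Before fitting, one edge of the nut in the scene view gave a heading of 67°, while the others gave 75–78°. I used 75.5°, and the key went straight on.

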